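# Load the pipe coupling and lid the box

## Task

On the storeroom bench, stand the loose blue pipe coupling upright on the floor of the blue box, next to the blue one already in there. Then close the blue box with the blue lid, so that the lid's locating rib drops inside the walls and the lid sits flat on the rim all round.

Things in the scene. Friction and masses are not known exactly. Their poses are not given: they have to be found in the camera images.
- coupling: Loose light-blue pipe coupling, upright on the bench near the robot, 60 mm tall, about 0.12 kg: black body below (40 mm across, up to z = 26), ribbed light-blue nut above (45 mm across, z = 26 to 60; grip here), dark bore. Origin: centre of its underside, z up. Like ones with white or orange nuts stand beside it, axes 85 mm or more away; they are not wanted.
- blue_box: Blue open box, fixed: outside 140 (x) x 160 (y) x 80 mm high, walls and floor 5 mm, inside 130 x 150. Origin: centre of its underside, z up. A same blue coupling already stands in its -y half (at x = 0, y = -40, within 8 mm); its +y half is empty. A like red box, 10 mm or more away, is not wanted.
- blue_lid: Loose blue lid, right way up on the bench to one side, about 0.22 kg: plate 156 (x) x 176 (y) x 6 mm on a rib frame 108 x 128 mm, 8 mm deep, that drops into the box's mouth with 11 mm to spare all round. Origin: centre of the rib's underside, z up; plate top at z = 14 mm. Seated (either way round), its origin is 72 mm above the box's. The like red lid is not wanted.
- blue_lid_handle (a point): Middle of the black bar handle over the centre of the blue lid, 41 mm above the lid's origin, axes as the lid's. The bar is 14 mm thick (x), 90 mm long (y) and 18 mm high (z = 32 to 50 mm above the lid's origin), on a post at each end; pinch it across its 14 mm.

How it is judged:
By the outcome, as a careful person would: the job done as asked, in the order asked, and still so for the second after the job is handed in, with the robot touching nothing.
It also fails if it takes over 67 s, if anything falls off the work surface, if the arm or the gripper's body presses on something with over 40 N, if the wrist force passes 120 N, or if a joint passes its speed limit or range.

## Robot

A 6-joint arm with a two-finger parallel gripper is mounted at the origin on the work surface. World frame = base frame: x ahead of the robot, y to its left, z up, the work surface at z = 0. Lengths are in m, angles in rad, forces in N, time in s.
With the tool pointing down it reaches from about 0.35 to 0.85 m from the base axis. Payload 8.1 kg.
Tool frame: the origin (TCP) lies between the finger pads; the fingertips stand tips_ahead ahead of it and the grasp point (between the pads) lies 8 mm behind it (tips_ahead is the distance from the TCP to the fingertips, in m); z points along the fingers, x is the direction in which the jaws open and shut, and the axes are right-handed (so a half turn about z gives the same grasp; the last joint's range is limited). The gripper opens to 93 mm and grips with 3 to 60 N. Pads are 15 mm wide; open, the fingers measure 128 mm over their backs; the gripper's body (75 mm by 188 mm) begins 65 mm behind the grasp point.
Start: joints at [1.108, 0.13, 1.488, -0, 1.523, -0.085], TCP at [0.221, 0.558, 0.23] pointing down, gripper open.
Joint ranges: [-2.96, 2.96], [-0.89, 2.26], [0.02, 2.5], [-1.34, 4.48], [0, 2.73], [-2.66, 2.66]. Speed limits (rad/s): [2.39, 2.39, 2.79, 3.14, 3.14, 3.14].

## Interface

Orientations are given as a rotation vector (axis times angle).
In Python, from plant import * gives the robot as it stands.
- The arm moves only by the tool play_rows, never from a script. Its argument "increments" is a list that holds one entry, the list of rows, each a list of 4 numbers: the shift along the tool's x, y, z in cm, then the turn about the tool's z in rad. A call has 1 to 5 rows; each row is the pose to reach, as a shift and turn from the pose measured when the call began, along the tool's axes at that moment; what a row does not reach only later rows make up. A row lasts 1/10 s, in which the tool goes at most 50 mm and 8.59 degrees, less where a joint would pass 70% of its speed; a pose out of reach is approached as far as the arm can. A call with a gripper value outside its range is refused whole. "jaw" is the finger opening in cm, from 0 to 9.3, set as the call begins (left out, the last holds). The fingers move at their own pace and stop on an object; "squeeze" is the grip in N (left out, the last holds). Time passes only in rows, so rows that repeat a pose let the fingers close. It gives the time, the measured TCP pose, the force and the opening at its end, in the units of the state.
- read_state(): the state, without advancing time (a new reading comes with each control period).
- read_camera(name): name is "scene" or "top" or "wrist"; returns (picture, depth): 400x640x3 uint8, blue, green, red; 400x640 float32, m along the optical axis (not along the pixel's ray), 0 where there is no reading.
- camera_params(name): a dict with "K" (3x3 intrinsics, pixels), "eye" and "orientation" of the camera in the world. Camera axes: x right, y up, looking along -z (the intrinsics and any distortion apply to the point x, -y, -z); pixel columns grow to the right and rows downward; lengths in m; the calibration is good to about 2 mm. The wrist camera is an equidistant fisheye: a pixel r from the principal point sees the ray r / f radians off the axis. A picture is of the moment at which its call begins: read the wrist's pose just before it. camera_params takes no time and is no camera call; for the wrist camera it gives the pose at the moment of the call.
- close_job(): hands the job in, once; it reports no verdict.
The state is a dict: "t": time; "q": joint angles; "dq": joint speeds; "joint_torque": joint torques, N m; "tool_pos": TCP position; "orientation": TCP orientation; "force": force on the tool from outside, world axes, zero at the start; "wrist_torque": the same for the moment, N m; "opening": finger opening in m.
Only numpy, scipy, OpenCV 4.12 (cv2) and the standard library are available. Lean on these libraries where they do the work, as an engineer would, in place of code of your own. Each camera call takes 0.05 s, during which the arm holds its last target.

## Working session

There is one attempt and no reset: what is moved stays moved. The work goes in short steps, Python scripts to look and compute and a tool call to move; the robot and the scene stay as the last step left them, time stands still between calls to the robot, and variables do not carry over. Pictures are saved under pics/ and viewed, and the job is handed in when it is done.

Besides the shell and the picture viewer there is one more tool, called after "Call:" by a JSON object that holds its "name" and its "arguments", one argument or row to a line. play_rows: Moves the arm, as the interface text tells. Its arguments: {"type":"object","properties":{"increments":{"type":"array"},"jaw":{"type":"number"},"squeeze":{"type":"number"}},"required":["increments"]}

```bash
ls; mkdir -p pics; python3 - <<'E'
from plant import *
import cv2
s=read_state();print(s)
for n in("scene","top","wrist"):
    p=camera_params(n);print(n,p)
    im,d=read_camera(n);cv2.imwrite(f"pics/{n}0.png",im);import numpy as np;np.save(f"pics/{n}0.npy",d)
E
```

```text
pics
{'t': 0.0, 'q': array([ 1.10763327e+00,  1.31127910e-01,  1.48923557e+00, -2.21780855e-05,
        1.52298473e+00, -8.53829361e-02]), 'dq': array([ 0.00040679, -0.00022519,  0.00033633,  0.00052359, -0.00038308,
       -0.00038908]), 'joint_torque': array([ 8.67724466e-04, -5.59869254e+01, -4.91747653e+01,  7.64587708e-02,
        3.58495535e-02, -1.10719852e-04]), 'tool_pos': array([0.22105686, 0.55722939, 0.22863128]), 'orientation': array([ 2.59831855e+00,  1.76431946e+00, -2.38749210e-03]), 'force': array([0.13996831, 0.03889317, 0.29718916]), 'wrist_torque': array([-0.00140866,  0.02145187, -0.00969099]), 'opening': 0.09309702620908508}
scene {'K': array([[515.95425619,   0.        , 323.13940876],
       [  0.        , 515.95425619, 200.86323469],
       [  0.        ,   0.        ,   1.        ]]), 'eye': array([0.95218041, 0.44100909, 1.10520096]), 'orientation': array([0.24777883, 0.62553848, 2.31718472])}
top {'K': array([[408.79525065,   0.        , 321.20856285],
       [  0.        , 408.79525065, 202.33356084],
       [  0.        ,   0.        ,   1.        ]]), 'eye': array([0.29054275, 0.00412101, 1.13708948]), 'orientation': array([ 0.17647067, -0.18446576, -1.56174753])}
wrist {'K': array([[309.70691629,   0.        , 318.32436794],
       [  0.        , 309.70691629, 200.27764915],
       [  0.        ,   0.        ,   1.        ]]), 'eye': array([0.1604692 , 0.58177379, 0.38445268]), 'orientation': array([-0.21230222, -0.14107149,  1.18754912])}
```

View pics/scene0.png

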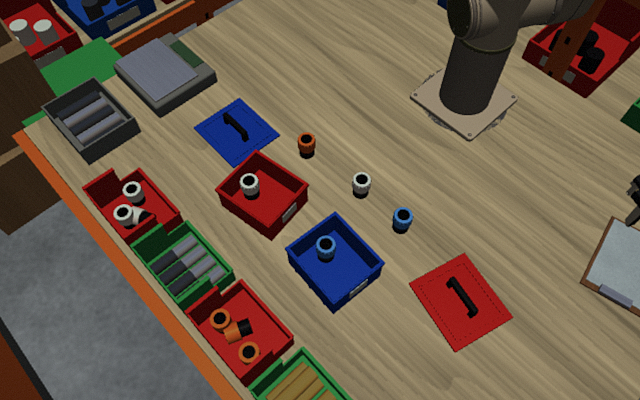

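View pics/top0.png

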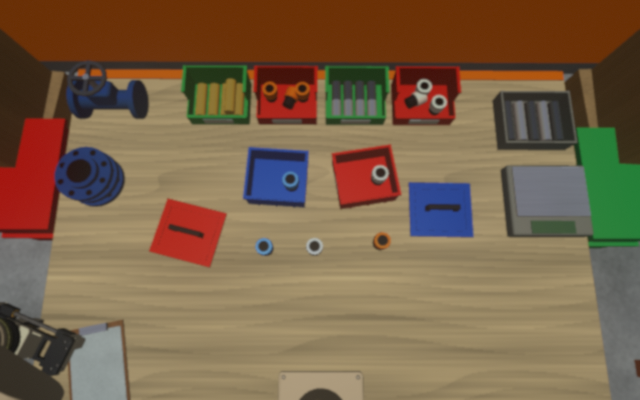

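View pics/wrist0.png

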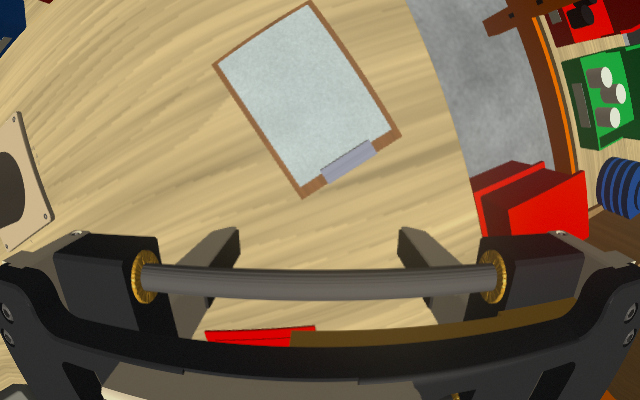

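The scene view shows the loose blue coupling at (402,218), the blue box at (335,262) with its coupling at (326,246), and the blue lid at (236,130). In the top view they are at (264,246), (277,177) and (441,209). The wrist view shows only bench, clipboard and fingers.

```bash
cat > h.py <<'E'
import numpy as np, cv2
from scipy.spatial.transform import Rotation as R
from plant import camera_params
def ray(P,uv,fish=False):
    K=P["K"];uv=np.atleast_2d(np.asarray(uv,float))
    x=(uv[:,0]-K[0,2])/K[0,0];y=(uv[:,1]-K[1,2])/K[1,1]
    if fish:
        r=np.hypot(x,y);s=np.sinc(r/np.pi);d=np.c_[x*s,-y*s,-np.cos(r)]
    else: d=np.c_[x,-y,-np.ones_like(x)]
    return np.asarray(P["eye"]),R.from_rotvec(P["orientation"]).apply(d)
def plane(P,uv,z,fish=False):
    e,d=ray(P,uv,fish);return e+d*((z-e[2])/d[:,2])[:,None]
def tri(rays):
    A=np.zeros((3,3));b=np.zeros(3)
    for e,d in rays:
        d=np.ravel(d);d=d/np.linalg.norm(d);M=np.eye(3)-np.outer(d,d);A+=M;b+=M@e
    p=np.linalg.solve(A,b)
    res=[np.linalg.norm((np.eye(3)-np.outer(np.ravel(d),np.ravel(d))/np.dot(np.ravel(d),np.ravel(d)))@(p-e)) for e,d in rays]
    return p,max(res)
def depthpts(P,d):
    v,u=np.mgrid[:d.shape[0],:d.shape[1]];uv=np.c_[u.ravel(),v.ravel()]
    e,r=ray(P,uv);return (e+r*d.ravel()[:,None]).reshape(*d.shape,3)
E
python3 - <<'E'
from h import *
for n in("scene","top"):
    im=cv2.imread(f"pics/{n}0.png");d=np.load(f"pics/{n}0.npy");P=camera_params(n)
    X=depthpts(P,d)
    hsv=cv2.cvtColor(im,cv2.COLOR_BGR2HSV)
    m=cv2.inRange(hsv,(100,90,50),(125,255,255))
    N,l,st,c=cv2.connectedComponentsWithStats(m)
    for i in range(1,N):
        if st[i,4]>40:
            x=X[l==i];print(n,st[i],c[i].round(1),hsv[l==i].mean(0).round(),np.percentile(x,[2,50,98],axis=0).round(3).tolist())
    g={"scene":[(180,80,300,300),(280,180,180,140)],"top":[(230,130,120,130),(370,160,120,100)]}[n]
    for k,(x,y,w,h) in enumerate(g):
        s=min(800/w,600/h);cv2.imwrite(f"pics/{n}c{k}.png",cv2.resize(im[y:y+h,x:x+w],None,fx=s,fy=s,interpolation=cv2.INTER_CUBIC))
    # noise: bench
    print(n,"bench z",X[300:320,300:320,2].mean() if n=="top" else X[330:340,560:570,2].mean())
E
```

```text
scene [ 65   0  71  26 568] [93.   9.6] [110. 208. 108.] [[0.302, -1.735, -0.442], [0.442, -1.585, -0.429], [0.505, -1.422, -0.336]]
scene [ 194   98   86   70 2820] [236.1 132.3] [113. 220. 126.] [[0.463, -0.42, 0.01], [0.546, -0.331, 0.015], [0.613, -0.252, 0.021]]
scene [393 207  20  22 245] [402.2 218.5] [106. 164. 120.] [[0.408, 0.133, 0.031], [0.436, 0.157, 0.058], [0.448, 0.173, 0.065]]
scene [ 285  212  100   93 3516] [334.5 262.7] [112. 210. 128.] [[0.548, 0.041, 0.002], [0.619, 0.121, 0.007], [0.692, 0.204, 0.083]]
scene bench z 0.022045962890492675
top [116  81  19  30 317] [125.7  96.9] [111. 129.  85.] [[0.803, 0.519, 0.068], [0.835, 0.548, 0.085], [0.872, 0.576, 0.111]]
top [ 92  82  19  16 152] [103.6  90.8] [112. 131.  83.] [[0.808, 0.563, 0.115], [0.833, 0.586, 0.123], [0.862, 0.616, 0.171]]
top [ 67  87   9  26 135] [70.6 99.7] [112. 131.  78.] [[0.798, 0.683, 0.08], [0.822, 0.69, 0.102], [0.851, 0.7, 0.112]]
top [ 77  95  20  12 155] [ 85.2 101.3] [112. 123.  73.] [[0.821, 0.633, 0.063], [0.828, 0.666, 0.077], [0.844, 0.684, 0.117]]
top [  56  148   67   57 2100] [ 89.4 176.6] [114. 130.  90.] [[0.547, 0.566, 0.016], [0.603, 0.613, 0.086], [0.681, 0.702, 0.105]]
top [ 244  148   64   56 3071] [276.2 175.6] [113. 151. 130.] [[0.544, 0.042, 0.001], [0.629, 0.127, 0.008], [0.687, 0.2, 0.082]]
top [ 409  183   64   54 3086] [440.1 209.5] [113. 168. 143.] [[0.461, -0.419, 0.009], [0.529, -0.335, 0.014], [0.608, -0.253, 0.042]]
top [256 239  16  16 125] [263.9 246.6] [104. 107. 156.] [[0.405, 0.131, 0.055], [0.421, 0.149, 0.06], [0.443, 0.171, 0.064]]
top bench z 0.0027032719090275127
```

View pics/topc0.png

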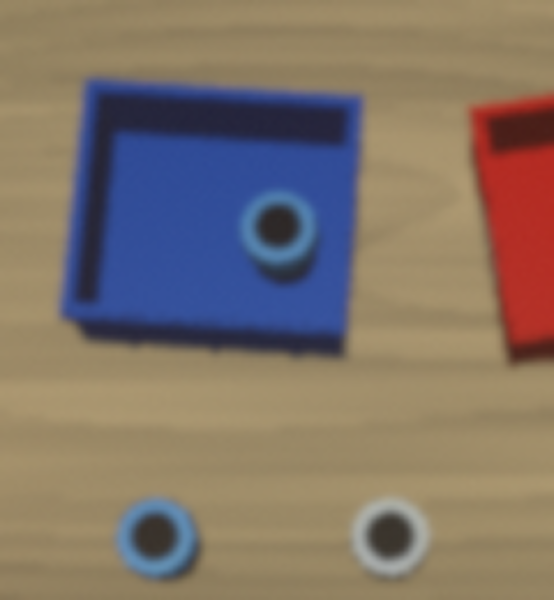

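View pics/scenec1.png

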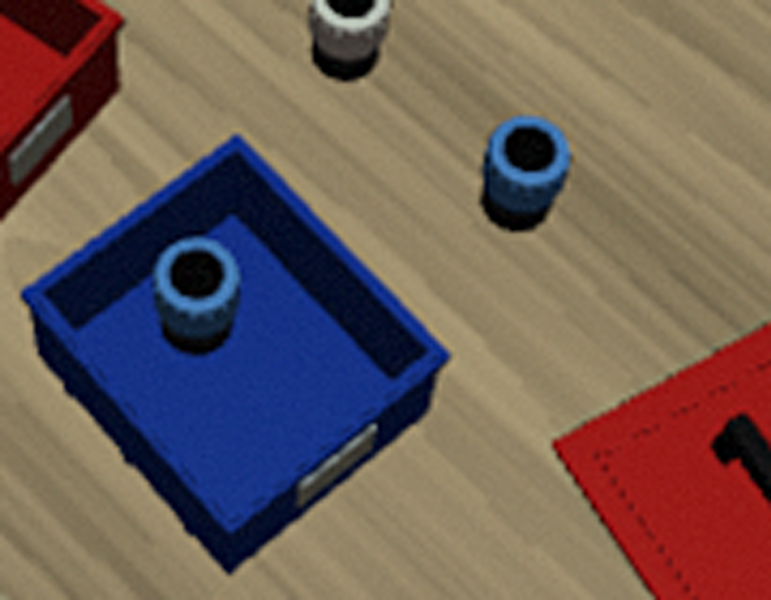

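Top crop: rim corners at (88,79), (361,98), (63,318) and (346,335), and the loose coupling's bore at (155,535). Scene crop: rim corners at (236,137), (23,294), (447,356) and about (230,532), and the bore at (528,149). I'll triangulate these next and measure the lid from its mask.

```bash
python3 - <<'E'
from h import *
T=camera_params("top");S=camera_params("scene")
t=lambda x,y:np.array([230+(x+.5)/4.615-.5,130+(y+.5)/4.615-.5])
s=lambda x,y:np.array([280+(x+.5)/4.2857-.5,180+(y+.5)/4.2857-.5])
pairs={"farL":((88,79),(230,532)),"farR":((361,98),(23,294)),"nearL":((63,318),(447,356)),"nearR":((346,335),(236,137)),"inbore":((278,225),(197,272)),"loosebore":((155,535),(528,149))}
for k,(a,b) in pairs.items():
    a=t(*a);b=s(*b);z=.06 if k=="loosebore" else .065 if k=="inbore" else .08
    p,r=tri([(T["eye"],ray(T,a)[1][0]),(S["eye"],ray(S,b)[1][0])])
    print(k,p.round(4),round(r,4),plane(T,a,z)[0].round(4),plane(S,b,z)[0].round(4))
ims={n:cv2.imread(f"pics/{n}0.png") for n in("top","scene")}
for n,P,box in(("top",T,(400,170,80,80)),("scene",S,(185,90,105,85))):
    x,y,w,h=box;im=ims[n][y:y+h,x:x+w];hsv=cv2.cvtColor(im,cv2.COLOR_BGR2HSV)
    m=cv2.inRange(hsv,(100,90,50),(125,255,255));c=max(cv2.findContours(m,0,2)[0],key=cv2.contourArea)
    hull=cv2.convexHull(c);q=cv2.approxPolyDP(hull,5,True)[:,0]+[x,y]
    print(n,"lid corners",plane(P,q,.014).round(4).tolist(), plane(P,q,.014).mean(0).round(4))
    f=np.zeros_like(m);cv2.fillPoly(f,[hull],255);k=((im.max(2)<45)&(cv2.erode(f,np.ones((9,9)))>0)).astype(np.uint8)
    M=cv2.moments(k,True);uv=np.array([M["m10"]/M["m00"]+x,M["m01"]/M["m00"]+y]);print("handle",M["m00"],uv,plane(P,uv,.05).round(4),plane(P,uv,.041).round(4))
    ys,xs=np.nonzero(k);v=cv2.fitLine(np.c_[xs,ys].astype(np.float32),2,0,.01,.01).ravel();pp=np.array([uv-20*v[:2],uv+20*v[:2]]);w=plane(P,pp,.05);dd=w[1]-w[0];print("handle dir deg",np.degrees(np.arctan2(dd[1],dd[0])))
    # bores
    X=[]
E
python3 - <<'E'
import cv2
im=cv2.imread('pics/top0.png')[170:250,400:480];a=cv2.resize(im,None,fx=5,fy=5,interpolation=2)
im=cv2.imread('pics/scene0.png')[90:170,190:285];b=cv2.resize(im,None,fx=4,fy=5,interpolation=2)
cv2.imwrite('pics/lid.png',cv2.hconcat([a,b]))
E
```

```text
farL [0.6953 0.1984 0.0766] 0.0 [0.6941 0.1977 0.08  ] [0.6962 0.1992 0.08  ]
farR [0.6844 0.0352 0.0759] 0.0006 [0.6826 0.0356 0.08  ] [0.6858 0.0363 0.08  ]
nearL [0.5502 0.2069 0.0725] 0.0008 [0.548  0.2061 0.08  ] [0.5536 0.2079 0.08  ]
nearR [0.5403 0.0427 0.0729] 0.0006 [0.5382 0.043  0.08  ] [0.5434 0.045  0.08  ]
inbore [0.6082 0.084  0.0668] 0.0004 [0.6085 0.0844 0.065 ] [0.6078 0.083  0.065 ]
loosebore [0.4257 0.1511 0.06  ] 0.0008 [0.4252 0.1517 0.06  ] [0.4261 0.1505 0.06  ]
top lid corners [[0.6051, -0.4235, 0.014], [0.4584, -0.4171, 0.014], [0.4637, -0.2507, 0.014], [0.6107, -0.2522, 0.014]] [ 0.5345 -0.3359  0.014 ]
handle 15.0 [442.26666667 208.        ] [[ 0.5298 -0.3314  0.05  ]] [[ 0.5318 -0.3342  0.041 ]]
handle dir deg -91.58737514895667
scene lid corners [[0.4602, -0.4211, 0.014], [0.4635, -0.2482, 0.014], [0.6153, -0.2514, 0.014], [0.6111, -0.4241, 0.014]] [ 0.5375 -0.3362  0.014 ]
handle 225.0 [235.48888889 126.        ] [[ 0.5424 -0.3247  0.05  ]] [[ 0.5389 -0.3312  0.041 ]]
handle dir deg 87.0889554146964
```

View pics/lid.png

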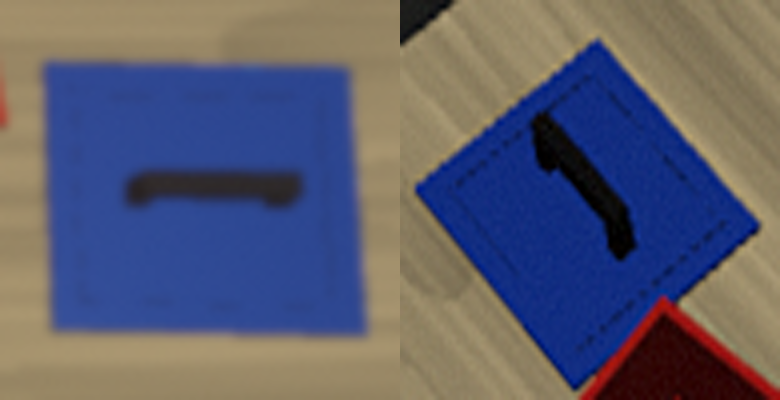

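```bash
cat >> h.py <<'E'
def togo(s,target,xang_deg):
    """shift (cm) in tool axes and turn so that tool x lies at world angle (mod 180)"""
    Rt=R.from_rotvec(s["orientation"]);d=Rt.inv().apply(np.asarray(target)-s["tool_pos"])*100
    ax=Rt.as_matrix()[:,0];a=np.degrees(np.arctan2(ax[1],ax[0]));t=-((xang_deg-a+90)%180-90)
    print("t",round(s["t"],2),"pos",s["tool_pos"].round(4),"xang",round(a,2),"tool z",Rt.as_matrix()[:,2].round(3),"F",s["force"].round(1),"open",round(s["opening"],4),"q",np.round(s["q"],2))
    print("shift cm",d.round(2),"turn rad",round(np.radians(t),3))
E
python3 - <<'E'
from plant import *
import plant
print([n for n in dir(plant) if not n.startswith('__')])
print(globals().get("tips_ahead"))
from h import *
s=read_state();P=camera_params("wrist");e,d=ray(P,[[320,200],[320,20],[100,100],[560,100],[320,250]],True);print(d.round(3));print(plane(P,[[320,200],[320,20],[100,100],[560,100],[320,250]],0,True)-s["tool_pos"])
togo(s,[.425,.151,.23],0)
E
```

```text
['IKError', 'camera_params', 'close_job', 'read_camera', 'read_state', 'tips_ahead']
0.011
[[ 0.221 -0.084 -0.972]
 [-0.311  0.126 -0.942]
 [-0.341 -0.551 -0.762]
 [ 0.142  0.685 -0.714]
 [ 0.364 -0.141 -0.921]]
[[ 0.02704027 -0.00888572 -0.22883166]
 [-0.18742786  0.07609897 -0.22883166]
 [-0.23296849 -0.25379518 -0.22883166]
 [ 0.01581297  0.39323904 -0.22883166]
 [ 0.0913169  -0.03425734 -0.22883166]]
t 0.15 pos [0.2211 0.5573 0.2288] xang 68.35 tool z [-0.001 -0.001 -1.   ] F [-1.   0.9  0.3] open 0.0931 q [ 1.11  0.13  1.49  0.    1.52 -0.09]
shift cm [-30.24  33.94  -0.08] turn rad 1.193
```

Call:
{"name": "play_rows", "arguments": {
  "increments": [
    [[-3,3.4,0,0.12],[-6,6.8,0,0.24],[-9,10.2,0,0.36],[-12,13.6,0,0.48],[-15,17,0,0.6]]
  ],
  "jaw": 9.3
}}

```text
t: 0.65
tool_pos: [0.3241, 0.3535, 0.2288]
orientation: [3.005, 0.911, -0.002]
force: [1.4, 0.3, -0.2]
opening: 0.0933
```

```bash
python3 - <<'E'
from plant import *
from h import *
togo(read_state(),[.425,.151,.2],0)
E
```

```text
t 0.65 pos [0.3241 0.3535 0.2288] xang 33.72 tool z [-0.001 -0.001 -1.   ] F [ 1.4  0.3 -0.2] open 0.0933 q [ 0.72 -0.2   1.81 -0.    1.53  0.13]
shift cm [-2.84 22.44  2.9 ] turn rad 0.588
```

Call:
{"name": "play_rows", "arguments": {
  "increments": [
    [[-0.6,4.5,0.6,0.12],[-1.1,9,1.2,0.24],[-1.7,13.5,1.7,0.36],[-2.3,18,2.3,0.48],[-2.8,22.4,2.9,0.59]]
  ]
}}

```text
t: 1.15
tool_pos: [0.4254, 0.1497, 0.1997]
orientation: [3.14, -0.01, -0.001]
force: [0.8, 1.1, -0.5]
opening: 0.093
```

Call:
{"name": "play_rows", "arguments": {
  "increments": [
    [[0,0,0,0],[0,0,0,0]]
  ]
}}

```text
t: 1.35
tool_pos: [0.4254, 0.1488, 0.1993]
orientation: [3.14, -0.014, -0.002]
force: [0.2, 0.2, -0.2]
opening: 0.0931
```

```bash
python3 - <<'E'
from plant import *
from h import *
s=read_state();togo(s,[.425,.151,.2],0)
P=camera_params("wrist");im,d=read_camera("wrist");cv2.imwrite("pics/w1.png",im)
import pickle;pickle.dump(P,open("pics/w1.pkl","wb"))
E
```

```text
t 1.35 pos [0.4254 0.1488 0.1993] xang -0.49 tool z [-0.001 -0.001 -1.   ] F [ 0.2  0.2 -0.2] open 0.0931 q [ 0.22 -0.27  1.92 -0.    1.49  0.23]
shift cm [-0.05 -0.22 -0.07] turn rad -0.009
```

View pics/w1.png

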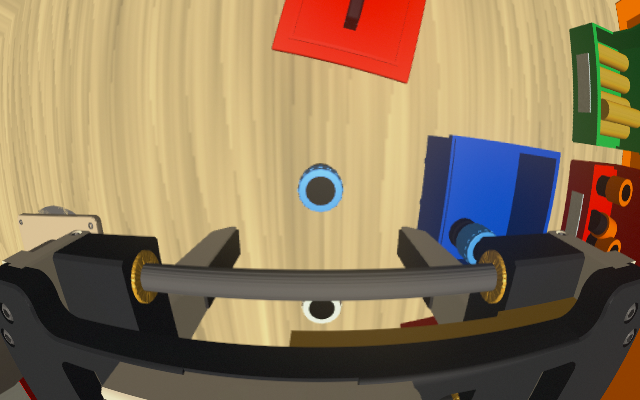

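The wrist picture shows the loose coupling's nut top centred near (320,189) between the fingers, with the blue box at the right around (490,200). I'll measure the coupling on the plane z = 60 mm.

```bash
python3 - <<'E'
from plant import *
from h import *
import pickle
P=pickle.load(open("pics/w1.pkl","rb"));im=cv2.imread("pics/w1.png")
x0,y0=290,155;c=im[y0:220,x0:355]
k=(c.max(2)<75).astype(np.uint8)
N,l,st,ce=cv2.connectedComponentsWithStats(k)
print(st[1:].tolist(),ce[1:])
i=l[190-y0,320-x0];cn=max(cv2.findContours((l==i).astype(np.uint8),0,1)[0],key=cv2.contourArea)[:,0]+[x0,y0]
w=plane(P,cn,.06,True);(cx,cy),r=cv2.minEnclosingCircle(w[:,:2].astype(np.float32));print("bore",cx,cy,r)
hsv=cv2.cvtColor(c,cv2.COLOR_BGR2HSV);m=cv2.inRange(hsv,(95,80,110),(115,255,255))
cn=max(cv2.findContours(m,0,1)[0],key=cv2.contourArea)[:,0]+[x0,y0];w=plane(P,cn,.06,True);(cx,cy),r=cv2.minEnclosingCircle(w[:,:2].astype(np.float32));print("nut",cx,cy,r)
w=w[cn[:,1]>190];A=np.c_[w[:,:2],np.ones(len(w))];s=np.linalg.lstsq(A,(w[:,:2]**2).sum(1),rcond=None)[0];print("lower arc circ",s[:2]/2,np.sqrt(s[2]+(s[:2]**2).sum()/4))
# height by triangulation with top camera bore
T=camera_params("top");a=np.array([230+155.5/4.615-.5,130+535.5/4.615-.5])
M=cv2.moments((l==i).astype(np.uint8),True);uv=[M["m10"]/M["m00"]+x0,M["m01"]/M["m00"]+y0]
print(uv,tri([(T["eye"],ray(T,a)[1][0]),(P["eye"],ray(P,uv,True)[1][0])]))
cv2.imwrite("pics/w1c.png",cv2.resize(im[120:300,400:580],None,fx=3.3,fy=3.3,interpolation=2))
E
```

```text
[[17, 22, 27, 28, 565]] [[29.84424779 35.96460177]]
bore 0.42662152647972107 0.15125742554664612 0.013894675299525261
nut 0.4271393120288849 0.15334010124206543 0.022765180096030235
lower arc circ [0.42715517 0.15220131] 0.021083369185358837
[319.84424778761064, 190.9646017699115] (array([0.42600842, 0.15140329, 0.06026902]), np.float64(0.0008377728195595698))
```

View pics/w1c.png

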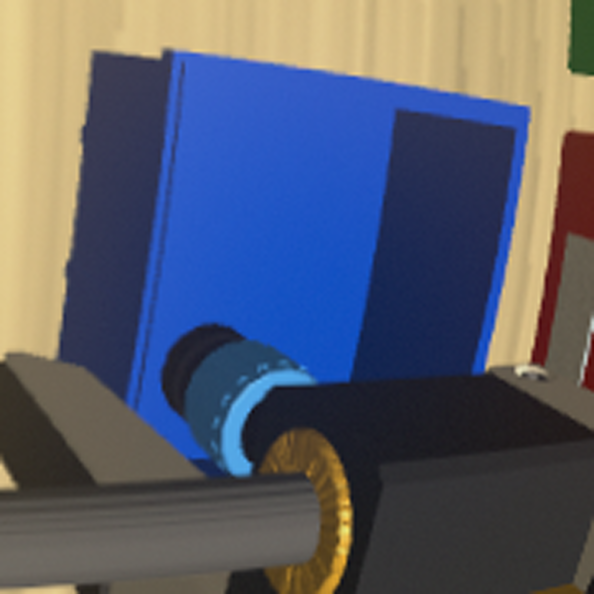

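The crop shows the box rim with its near-left corner at crop (165,52) and far-left at (528,107). The coupling is at (0.4265, 0.1515) with its top at 60 mm, as expected. Now going down.

Call:
{"name": "play_rows", "arguments": {
  "increments": [
    [[0.1,-0.3,3.5,0],[0.1,-0.3,7,0],[0.1,-0.3,10,0],[0.1,-0.3,12.5,0],[0.1,-0.3,14,0]]
  ]
}}

```text
t: 1.9
tool_pos: [0.4241, 0.1541, 0.0574]
orientation: [3.14, -0.004, -0.006]
force: [-0.3, 0.1, -0.3]
opening: 0.0931
```

```bash
python3 - <<'E'
from plant import *
from h import *
togo(read_state(),[.4265,.1515,.036],0)
E
```

```text
t 1.9 pos [0.4241 0.1541 0.0574] xang -0.14 tool z [-0.004 -0.001 -1.   ] F [-0.3  0.1 -0.3] open 0.0931 q [ 0.24 -0.11  2.06 -0.    1.2   0.24]
shift cm [0.25 0.26 2.14] turn rad -0.003
```

Call:
{"name": "play_rows", "arguments": {
  "increments": [
    [[0.2,0.2,1,0],[0.2,0.2,2,0],[0.2,0.2,2.1,0],[0.2,0.2,2.1,0]]
  ]
}}

```text
t: 2.3
tool_pos: [0.4262, 0.1525, 0.0368]
orientation: [3.14, -0.003, -0.005]
force: [-0.2, 0.8, -0.5]
opening: 0.0928
```

```bash
python3 - <<'E'
from plant import *
from h import *
togo(read_state(),[.4265,.1515,.036],0)
E
```

```text
t 2.3 pos [0.4262 0.1525 0.0368] xang -0.11 tool z [-0.004 -0.001 -1.   ] F [-0.2  0.8 -0.5] open 0.0928 q [ 0.23 -0.08  2.07 -0.    1.15  0.23]
shift cm [0.03 0.1  0.08] turn rad -0.002
```

Call:
{"name": "play_rows", "arguments": {
  "increments": [
    [[0,0.1,0,0],[0,0.1,0,0],[0,0.1,0,0],[0,0.1,0,0],[0,0.1,0,0]]
  ],
  "jaw": 3.5,
  "squeeze": 25
}}

```text
t: 2.8
tool_pos: [0.4263, 0.1515, 0.0369]
orientation: [3.14, -0.003, -0.005]
force: [0.4, 0.6, -0.0]
opening: 0.0575
```

Call:
{"name": "play_rows", "arguments": {
  "increments": [
    [[0,0,0,0],[0,0,0,0],[0,0,0,0],[0,0,0,0]]
  ]
}}

```text
t: 3.2
tool_pos: [0.4263, 0.1514, 0.037]
orientation: [3.14, -0.003, -0.005]
force: [0.3, -0.9, 0.1]
opening: 0.0437
```

```bash
python3 - <<'E'
from plant import *
from h import *
togo(read_state(),[.4265,.1515,.17],0)
E
```

```text
t 3.2 pos [0.4263 0.1514 0.037 ] xang -0.11 tool z [-0.003 -0.001 -1.   ] F [ 0.3 -0.9  0.1] open 0.0437 q [ 0.23 -0.08  2.07 -0.    1.15  0.23]
shift cm [-3.00e-02  1.00e-02 -1.33e+01] turn rad -0.002
```

Call:
{"name": "play_rows", "arguments": {
  "increments": [
    [[0,0,0,0],[0,0,-1,0],[0,0,-4,0],[0,0,-8,0],[0,0,-12,0]]
  ]
}}

```text
t: 3.7
tool_pos: [0.4259, 0.1514, 0.1584]
orientation: [3.14, -0.003, -0.007]
force: [0.8, 0.2, -0.9]
opening: 0.0433
```

Call:
{"name": "play_rows", "arguments": {
  "increments": [
    [[0,0,-3,0],[0,0,-5,0],[0,0,-5,0],[0,0,-5,0]]
  ]
}}

```text
t: 4.1
tool_pos: [0.4261, 0.1515, 0.2082]
orientation: [3.14, -0.003, -0.006]
force: [0.1, 0.2, -1.4]
opening: 0.0436
```

```bash
python3 - <<'E'
from plant import *
from h import *
togo(read_state(),[.57,.2,.25],-3.4)
E
```

```text
t 4.1 pos [0.4261 0.1515 0.2082] xang -0.11 tool z [-0.004 -0.001 -1.   ] F [ 0.1  0.2 -1.4] open 0.0436 q [ 0.23 -0.27  1.91 -0.    1.51  0.23]
shift cm [14.36 -4.87 -4.24] turn rad 0.057
```

Call:
{"name": "play_rows", "arguments": {
  "increments": [
    [[3.5,-0.5,-1,0.02],[7,-1,-2,0.04],[10.5,-1.5,-3,0.06],[14,-2,-4,0.06],[16.5,-2,-4.2,0.06]]
  ]
}}

```text
t: 4.6
tool_pos: [0.5925, 0.1716, 0.2478]
orientation: [3.138, -0.097, -0.009]
force: [-0.2, -0.1, -0.9]
opening: 0.0435
```

Call:
{"name": "play_rows", "arguments": {
  "increments": [
    [[0,0,0,0],[0,0,0,0],[0,0,0,0]]
  ]
}}

```text
t: 4.9
tool_pos: [0.591, 0.1715, 0.246]
orientation: [3.138, -0.097, -0.014]
force: [0.8, -0.1, -1.0]
opening: 0.0433
```

```bash
python3 - <<'E'
from plant import *
from h import *
togo(read_state(),[.62,.161,.25],-3.4)
P=camera_params("wrist");im,d=read_camera("wrist");cv2.imwrite("pics/w2.png",im)
import pickle;pickle.dump(P,open("pics/w2.pkl","wb"))
E
```

```text
t 4.9 pos [0.591  0.1715 0.246 ] xang -3.53 tool z [-0.009 -0.002 -1.   ] F [ 0.8 -0.1 -1. ] open 0.0433 q [ 0.2   0.17  1.41 -0.    1.57  0.26]
shift cm [ 2.95  0.87 -0.43] turn rad -0.002
```

View pics/w2.png

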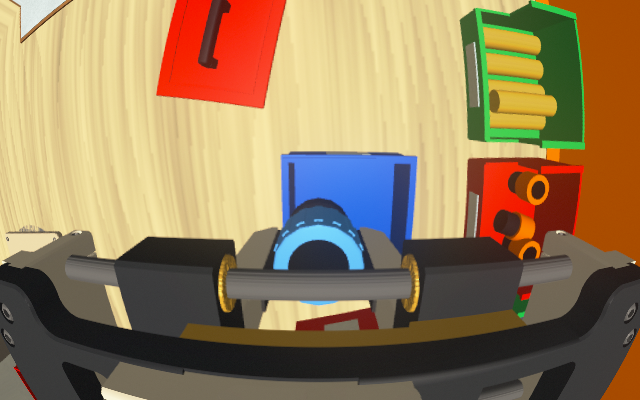

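The wrist picture shows the held coupling at (318,255) and the box's +y rim corners near (282,156) and (416,157). I'll zoom in on those corners.

```bash
python3 - <<'E'
import cv2
im=cv2.imread("pics/w2.png");cv2.imwrite("pics/w2c.png",cv2.resize(im[140:240,270:430],None,fx=5,fy=5,interpolation=2))
E
```

```text
(no output)
```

View pics/w2c.png

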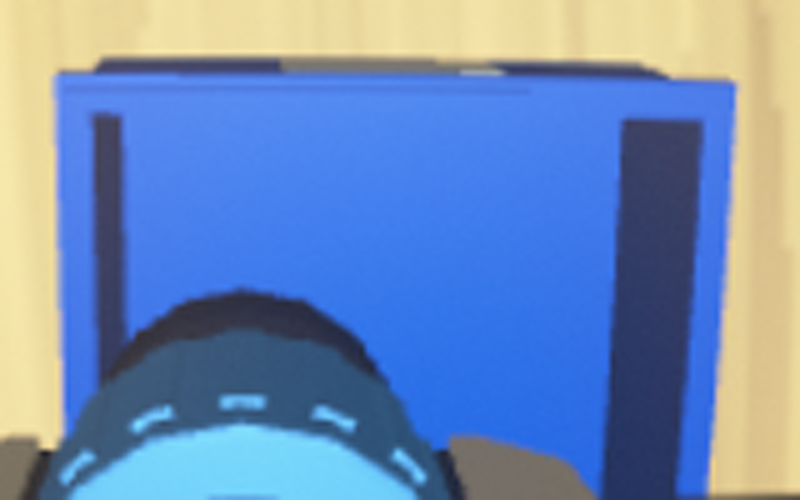

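In the zoom, the outer rim corners are at crop (55,73) and (736,83). The near wall's edge runs through (64,430) and the far wall's through (712,480).

```bash
python3 - <<'E'
from h import *
import pickle
P=pickle.load(open("pics/w2.pkl","rb"));f=lambda x,y:[270+(x+.5)/5-.5,140+(y+.5)/5-.5]
uv=[f(55,73),f(736,83),f(64,430),f(712,480)]
for z in(.08,.076):
    w=plane(P,uv,z,True)[:,:2];print(z,w.round(4).tolist(),"width",np.linalg.norm(w[1]-w[0]))
    for a,b,o in((0,1,0),(2,0,90),(3,1,90)):
        v=w[b]-w[a];print("ang",np.degrees(np.arctan2(v[1],v[0]))-o)
w=plane(P,uv,.08,True)[:,:2]
for yaw in(-3.2,):
    c=np.radians(yaw);ex=np.array([np.cos(c),np.sin(c)]);ey=np.array([-ex[1],ex[0]])
    ctr=(w[0]+w[1])/2-ey*.08;print("centre",ctr,"target",ctr+ey*.04)
T=camera_params("top")
for a,u in(((88,79),uv[1]),((63,318),uv[0])):
    a=[230+(a[0]+.5)/4.615-.5,130+(a[1]+.5)/4.615-.5];print(tri([(T["eye"],ray(T,a)[1][0]),(P["eye"],ray(P,u,True)[1][0])]))
E
```

```text
0.08 [[0.5524, 0.2095], [0.6971, 0.2], [0.5475, 0.1313], [0.6926, 0.11]] width 0.1450453620426908
ang -3.7498609705965755
ang -3.5966585985737396
ang -2.837205164319741
0.076 [[0.5518, 0.2092], [0.6984, 0.1996], [0.5468, 0.13], [0.6938, 0.1084]] width 0.14684978429185136
ang -3.7498609705965698
ang -3.5966585985736685
ang -2.83720516431967
centre [0.62027049 0.12489895] target [0.62250335 0.16483658]
(array([0.6988046 , 0.19925276, 0.07074418]), np.float64(0.0011677747138002365))
(array([0.55079285, 0.20842885, 0.06815165]), np.float64(8.500624749483657e-05))
```

Call:
{"name": "play_rows", "arguments": {
  "increments": [
    [[1.5,0.5,2,0],[3,0.9,4,0],[3.1,0.9,6,0],[3.1,0.9,8,0],[3.1,0.9,9,0]]
  ]
}}

```text
t: 5.45
tool_pos: [0.619, 0.1603, 0.1542]
orientation: [3.137, -0.096, -0.017]
force: [-0.2, -0.3, -1.1]
opening: 0.0435
```

Call:
{"name": "play_rows", "arguments": {
  "increments": [
    [[0,0,0,0],[0,0,0,0]]
  ]
}}

```text
t: 5.65
tool_pos: [0.6185, 0.1604, 0.1547]
orientation: [3.137, -0.096, -0.018]
force: [1.0, -0.1, -1.1]
opening: 0.0439
```

```bash
python3 - <<'E'
from plant import *
from h import *
togo(read_state(),[.6213,.161,.044],-3.4)
im,d=read_camera("scene");cv2.imwrite("pics/s3.png",cv2.resize(im[150:350,240:460],None,fx=3,fy=3,interpolation=2))
E
```

```text
t 5.65 pos [0.6185 0.1604 0.1547] xang -3.5 tool z [-0.011 -0.002 -1.   ] F [ 1.  -0.1 -1.1] open 0.0439 q [ 0.17  0.29  1.45 -0.    1.42  0.23]
shift cm [ 0.4  -0.11 11.06] turn rad -0.002
```

View pics/s3.png

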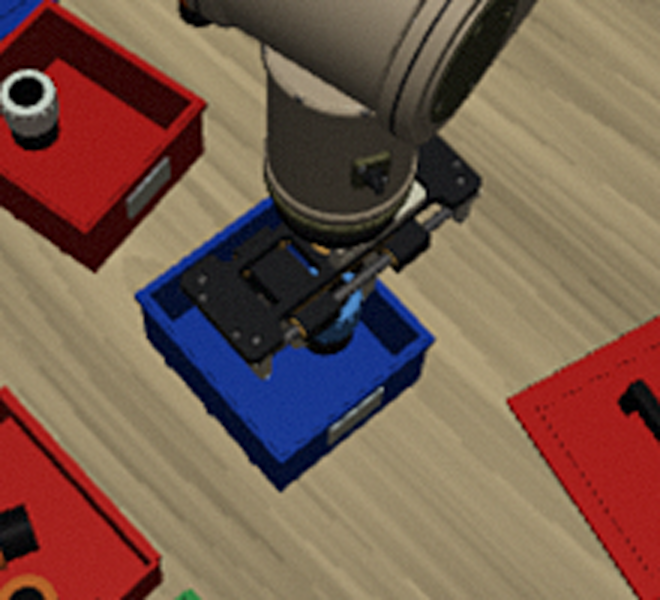

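The scene view shows the held coupling over the box's empty +y half, clear of the walls. Descending.

Call:
{"name": "play_rows", "arguments": {
  "increments": [
    [[0.3,0,2.5,0],[0.3,0,5,0],[0.3,0,7,0],[0.3,0,8.5,0],[0.3,0,9.5,0]]
  ]
}}

```text
t: 6.2
tool_pos: [0.6213, 0.1602, 0.0601]
orientation: [3.138, -0.096, -0.015]
force: [0.3, 0.7, -0.2]
opening: 0.0436
```

```bash
python3 - <<'E'
from plant import *
from h import *
togo(read_state(),[.6213,.161,.0425],-3.4)
E
```

```text
t 6.2 pos [0.6213 0.1602 0.0601] xang -3.5 tool z [-0.01  -0.002 -1.   ] F [ 0.3  0.7 -0.2] open 0.0436 q [ 0.17  0.38  1.51 -0.    1.26  0.23]
shift cm [ 0.01 -0.09  1.76] turn rad -0.002
```

Call:
{"name": "play_rows", "arguments": {
  "increments": [
    [[0,0,0.7,0],[0,0,1.2,0],[0,0,1.4,0],[0,0,1.5,0],[0,0,1.5,0]]
  ]
}}

```text
t: 6.7
tool_pos: [0.6216, 0.1602, 0.0457]
orientation: [3.138, -0.096, -0.014]
force: [-1.1, 0.1, -0.6]
opening: 0.0435
```

Call:
{"name": "play_rows", "arguments": {
  "increments": [
    [[0,0,0.1,0],[0,0,0.2,0],[0,0,0.2,0]]
  ]
}}

```text
t: 7.0
tool_pos: [0.6216, 0.1602, 0.0437]
orientation: [3.138, -0.096, -0.013]
force: [1.5, 0.7, -0.8]
opening: 0.0437
```

Call:
{"name": "play_rows", "arguments": {
  "increments": [
    [[0,0,0.1,0],[0,0,0.15,0],[0,0,0.15,0]]
  ]
}}

```text
t: 7.3
tool_pos: [0.6215, 0.1602, 0.0422]
orientation: [3.138, -0.096, -0.014]
force: [-0.3, 0.2, -2.1]
opening: 0.0434
```

Call:
{"name": "play_rows", "arguments": {
  "increments": [
    [[0,0,0.05,0],[0,0,0.1,0],[0,0,0.1,0]]
  ]
}}

```text
t: 7.6
tool_pos: [0.6216, 0.1602, 0.0421]
orientation: [3.138, -0.096, -0.013]
force: [-4.2, -1.6, 5.3]
opening: 0.0435
```

Contact at about 5 N, at the height expected. Releasing.

Call:
{"name": "play_rows", "arguments": {
  "increments": [
    [[0,0,0,0],[0,0,0,0],[0,0,0,0],[0,0,0,0],[0,0,0,0]]
  ],
  "jaw": 6.2
}}

```text
t: 8.1
tool_pos: [0.6215, 0.1602, 0.0419]
orientation: [3.138, -0.096, -0.014]
force: [-0.3, -0.9, 1.0]
opening: 0.0621
```

Call:
{"name": "play_rows", "arguments": {
  "increments": [
    [[0,0,-1,0],[0,0,-3,0],[0,0,-6,0],[0,0,-10,0],[0,0,-14,0]]
  ]
}}

```text
t: 8.6
tool_pos: [0.6224, 0.1604, 0.1836]
orientation: [3.138, -0.096, -0.015]
force: [0.1, 0.2, -0.3]
opening: 0.0618
```

Call:
{"name": "play_rows", "arguments": {
  "increments": [
    [[0,0,-3,0],[0,0,-5,0],[0,-4,-5,0],[0,-4,-5,0]]
  ]
}}

```text
t: 9.0
tool_pos: [0.6256, 0.2041, 0.2358]
orientation: [-3.14, 0.092, 0.01]
force: [-0.7, -0.2, -0.5]
opening: 0.0618
```

```bash
python3 - <<'E'
from plant import *
from h import *
togo(read_state(),[.535,-.336,.22],-1.5)
P=camera_params("wrist");im,d=read_camera("wrist");cv2.imwrite("pics/w4.png",im)
im,d=read_camera("scene");cv2.imwrite("pics/s4.png",cv2.resize(im[150:350,240:460],None,fx=3,fy=3,interpolation=2))
E
```

```text
t 9.0 pos [0.6256 0.2041 0.2358] xang -3.36 tool z [-0.006  0.    -1.   ] F [-0.7 -0.2 -0.5] open 0.0618 q [0.24 0.29 1.29 0.   1.56 0.29]
shift cm [-5.87 54.44  1.62] turn rad -0.032
```

View pics/w4.png

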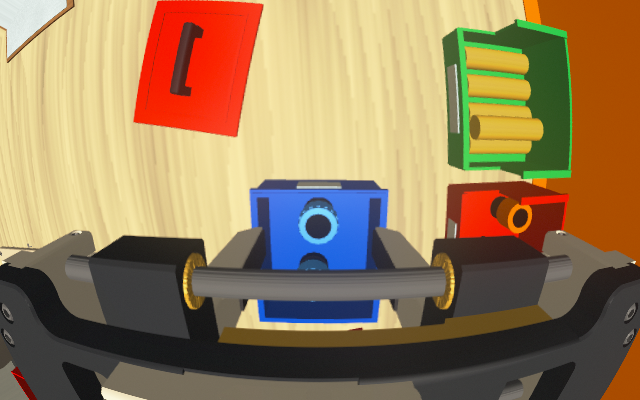

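View pics/s4.png

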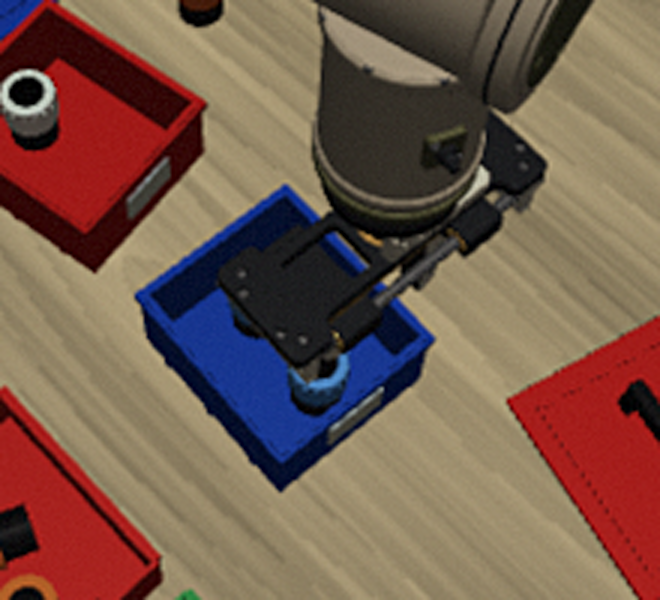

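The coupling stands upright in the +y half at wrist (318,224). All four box rim corners show, near (250,189), (387,189), (259,323) and (378,321), so I'll refine the box pose from this view.

```bash
python3 - <<'E'
import cv2
im=cv2.imread("pics/w4.png");cv2.imwrite("pics/w4c.png",cv2.resize(im[175:330,235:400],None,fx=3.8,fy=3.8,interpolation=2))
E
```

```text
(no output)
```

View pics/w4c.png

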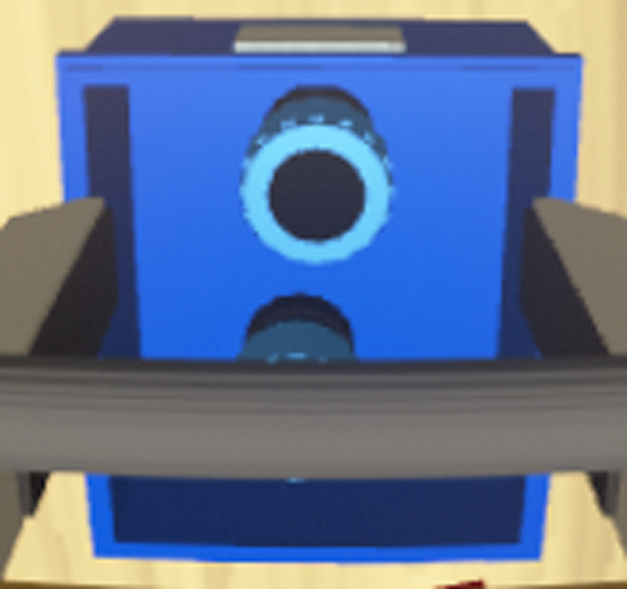

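Crop corners: (58,54), (581,56), (96,557) and (540,562). Bore centre at (317,195).

```bash
python3 - <<'E'
from plant import *
from h import *
P=camera_params("wrist");f=lambda x,y:[235+(x+.5)/3.8-.5,175+(y+.5)/3.8-.5]
uv=[f(58,54),f(581,56),f(96,557),f(540,562)]
w=plane(P,uv,.08,True)[:,:2];print(w.round(4).tolist(),"centre",w.mean(0),"sizes",[np.linalg.norm(w[a]-w[b]).round(4) for a,b in((0,1),(2,3),(0,2),(1,3))])
for a,b,o in((0,1,0),(2,3,0),(2,0,90),(3,1,90)):
    v=w[b]-w[a];print("ang",np.degrees(np.arctan2(v[1],v[0]))-o)
print("coupling",plane(P,[f(317,195)],.065,True))
# height: triangulate with scene corner pixels from the first pictures
S=camera_params("scene");s=lambda x,y:np.array([280+(x+.5)/4.2857-.5,180+(y+.5)/4.2857-.5])
for u,b in zip(uv,((447,356),(230,532),(236,137),(23,294))):
    print(tri([(P["eye"],ray(P,u,True)[1][0]),(S["eye"],ray(S,s(*b))[1][0])]))
E
```

```text
[[0.5528, 0.2066], [0.6954, 0.1978], [0.5424, 0.0415], [0.6856, 0.0319]] centre [0.61903877 0.11942135] sizes [np.float64(0.1429), np.float64(0.1435), np.float64(0.1654), np.float64(0.1663)]
ang -3.504249997054142
ang -3.8352475648794173
ang -3.620467672117755
ang -3.396697090902677
coupling [[0.62074483 0.15740337 0.065     ]]
(array([0.55091038, 0.20574878, 0.0728945 ]), np.float64(0.0005805269789847228))
(array([0.69572416, 0.19814781, 0.07832378]), np.float64(0.0006802050327913927))
(array([0.54535545, 0.04736505, 0.08733889]), np.float64(0.0009332149118666814))
(array([0.68567402, 0.03650977, 0.08397429]), np.float64(0.0016116461858547055))
```

Call:
{"name": "play_rows", "arguments": {
  "increments": [
    [[-0.6,4,0,0],[-1.5,9,0,0],[-2.3,14,0,0],[-3,19,0,0],[-3.6,23,0,0]]
  ]
}}

```text
t: 9.6
tool_pos: [0.5741, -0.0294, 0.2348]
orientation: [3.137, -0.095, -0.015]
force: [0.8, 0.0, -0.2]
opening: 0.062
```

Call:
{"name": "play_rows", "arguments": {
  "increments": [
    [[-0.5,5,0,0],[-1,10,0,0],[-1.5,15,0,0],[-2,20,0,0],[-2.4,25,0,0]]
  ]
}}

```text
t: 10.1
tool_pos: [0.5341, -0.2757, 0.2359]
orientation: [3.137, -0.096, -0.016]
force: [1.4, -0.7, -0.2]
opening: 0.0619
```

```bash
python3 - <<'E'
from plant import *
from h import *
togo(read_state(),[.535,-.31,.22],-1.5)
E
```

```text
t 10.1 pos [ 0.5341 -0.2757  0.2359] xang -3.51 tool z [-0.01  -0.003 -1.   ] F [ 1.4 -0.7 -0.2] open 0.0619 q [-0.56  0.14  1.47 -0.01  1.54 -0.5 ]
shift cm [0.32 3.41 1.6 ] turn rad -0.035
```

Call:
{"name": "play_rows", "arguments": {
  "increments": [
    [[0.2,2,0,-0.03],[0.2,3.4,0,-0.03],[0.2,3.4,0,-0.03],[0.2,3.4,0,-0.03]]
  ]
}}

```text
t: 10.5
tool_pos: [0.534, -0.3089, 0.2358]
orientation: [3.139, -0.05, -0.016]
force: [-0.1, -0.1, 0.4]
opening: 0.0618
```

```bash
python3 - <<'E'
from plant import *
from h import *
togo(read_state(),[.535,-.336,.2],-1.5)
P=camera_params("wrist");im,d=read_camera("wrist");cv2.imwrite("pics/w5.png",im)
import pickle;pickle.dump(P,open("pics/w5.pkl","wb"))
E
```

```text
t 10.5 pos [ 0.534  -0.3089  0.2358] xang -1.83 tool z [-0.011 -0.002 -1.   ] F [-0.1 -0.1  0.4] open 0.0618 q [-0.6   0.18  1.42 -0.01  1.55 -0.57]
shift cm [0.23 2.69 3.58] turn rad -0.006
```

View pics/w5.png

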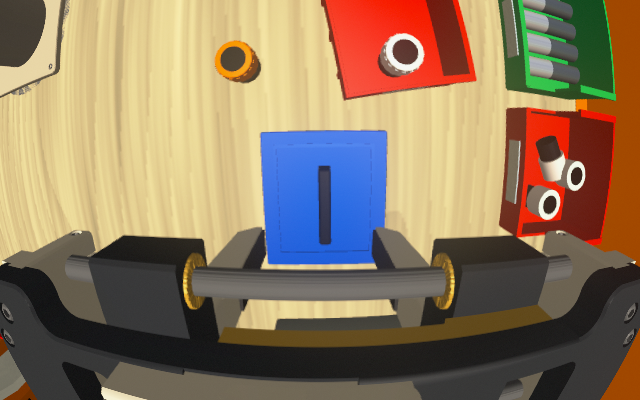

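The wrist picture shows the whole blue lid, corners near (261,132), (386,131), (268,263) and (383,264), with the black bar from (325,167) to (325,243). I'll measure it from masks.

```bash
python3 - <<'E'
from h import *
import pickle
P=pickle.load(open("pics/w5.pkl","rb"));im=cv2.imread("pics/w5.png")
x,y,w_,h=300,155,50,100
k=(im[y:y+h,x:x+w_].max(2)<95).astype(np.uint8);N,l,st,c=cv2.connectedComponentsWithStats(k);i=1+st[1:,4].argmax();print(st[i],c[i]+[x,y])
cn=max(cv2.findContours((l==i).astype(np.uint8),0,1)[0],key=cv2.contourArea)[:,0]+[x,y]
for z in(.05,):
    w=plane(P,cn,z,True)[:,:2].astype(np.float32);r=cv2.minAreaRect(w*1000);print(z,"bar rect mm",r)
print("bar centroid z=.05",plane(P,[c[i]+[x,y]],.05,True))
f=plane(P,[[261,132],[386,131],[268,263],[383,264]],.014,True)[:,:2];print(f.round(4).tolist(),f.mean(0),[np.linalg.norm(f[a]-f[b]).round(4) for a,b in((0,1),(2,3),(0,2),(1,3))])
for a,b,o in((0,1,0),(2,3,0),(2,0,90),(3,1,90)):
    v=f[b]-f[a];print("ang",np.degrees(np.arctan2(v[1],v[0]))-o)
# bar height: triangulate bar end-to-end middle with scene + top views
S=camera_params("scene");T=camera_params("top")
sc=np.array([190+((541+628)/2-400)/4,90+((118+235)/2)/5]);tp=np.array([400+(130+300)/2/5,170+184/5])
mid=c[i]+[x,y]
print(tri([(P["eye"],ray(P,mid,True)[1][0]),(S["eye"],ray(S,sc)[1][0])]),tri([(P["eye"],ray(P,mid,True)[1][0]),(T["eye"],ray(T,tp)[1][0])]))
cv2.imwrite("pics/w5c.png",cv2.resize(im[125:270,255:395],None,fx=4,fy=4,interpolation=2))
E
```

```text
[ 19  11  12  78 847] [324.04368359 204.48406139]
0.05 bar rect mm ((537.637451171875, -334.288818359375), (91.5196304321289, 12.8753662109375), 89.52693176269531)
bar centroid z=.05 [[ 0.53782725 -0.3327681   0.05      ]]
[[0.4633, -0.2484], [0.6164, -0.2516], [0.4598, -0.4222], [0.616, -0.4284]] [ 0.53888732 -0.33765935] [np.float64(0.1531), np.float64(0.1563), np.float64(0.1738), np.float64(0.1768)]
ang -1.1912216538718219
ang -2.279884487989943
ang -1.1679910275640424
ang -0.14113566429544733
(array([ 0.53659589, -0.33453793,  0.03902369]), np.float64(0.001639377534180168)) (array([ 0.53765258, -0.33878126,  0.03055158]), np.float64(0.0008913821047300792))
```

View pics/w5c.png

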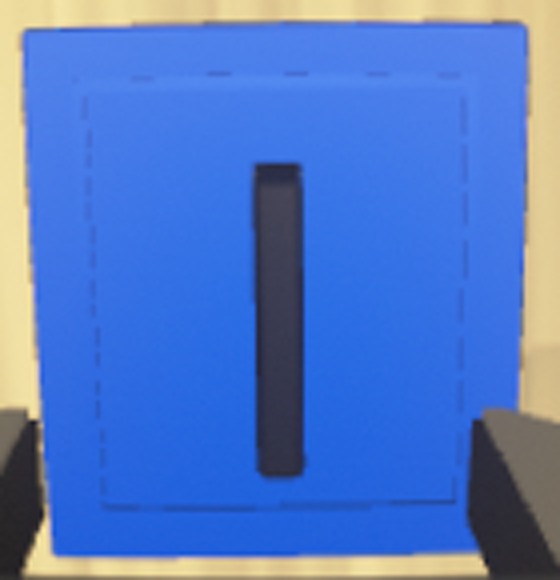

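Call:
{"name": "play_rows", "arguments": {
  "increments": [
    [[0.2,1.3,2.5,-0.005],[0.3,2.7,5,-0.01],[0.4,2.7,7.5,-0.01],[0.4,2.7,9.5,-0.01],[0.4,2.7,10.5,-0.01]]
  ]
}}

```text
t: 11.05
tool_pos: [0.5358, -0.3334, 0.1286]
orientation: [3.141, -0.03, -0.02]
force: [-0.9, -0.4, -0.9]
opening: 0.0619
```

Call:
{"name": "play_rows", "arguments": {
  "increments": [
    [[0,0,0,0],[0,0,0,0]]
  ]
}}

```text
t: 11.25
tool_pos: [0.5363, -0.3325, 0.1291]
orientation: [3.141, -0.028, -0.02]
force: [-0.1, 0.0, 0.1]
opening: 0.0622
```

```bash
python3 - <<'E'
from plant import *
from h import *
import pickle
s=read_state();togo(s,[.537,-.336,.034],-1.2)
P=camera_params("wrist");im,d=read_camera("wrist");cv2.imwrite("pics/w6.png",im)
pickle.dump(P,open("pics/w6.pkl","wb"))
E
```

```text
t 11.25 pos [ 0.5363 -0.3325  0.1291] xang -1.02 tool z [-0.013 -0.    -1.   ] F [-0.1  0.   0.1] open 0.0622 q [-0.63  0.29  1.49 -0.01  1.37 -0.61]
shift cm [0.2  0.35 9.51] turn rad 0.003
```

View pics/w6.png

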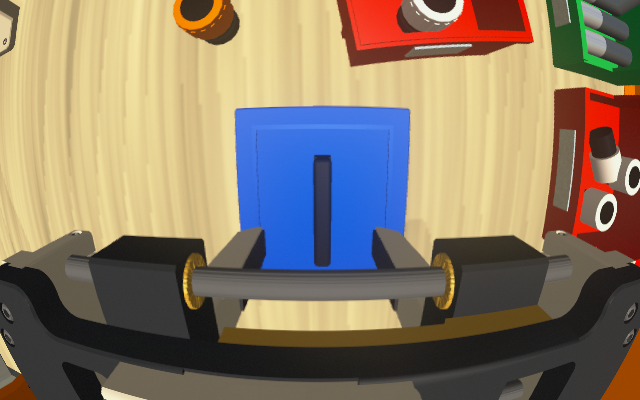

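The wrist picture shows the bar centred between the fingers, from (323,158) to (322,265). Next I'll check the bar's top height across the two wrist positions.

```bash
python3 - <<'E'
from h import *
import pickle
Q=pickle.load(open("pics/w5.pkl","rb"));P=pickle.load(open("pics/w6.pkl","rb"));im=cv2.imread("pics/w6.png")
x,y,w_,h=300,145,45,124
a=im[y:y+h,x:x+w_].max(2);k=(a<95).astype(np.uint8);N,l,st,c=cv2.connectedComponentsWithStats(k);i=1+st[1:,4].argmax();print(st[i],c[i]+[x,y])
print("col 322",im[145:275,322].max(1).tolist())
im5=cv2.imread("pics/w5.png");print("w5 col 324",im5[155:255,324].max(1).tolist())
cn=max(cv2.findContours((l==i).astype(np.uint8),0,1)[0],key=cv2.contourArea)[:,0]+[x,y]
w=plane(P,cn,.05,True)[:,:2].astype(np.float32);print("bar rect mm",cv2.minAreaRect(w*1000))
for u5,u6 in(((324.3,243.5),(322,265.5)),):
    print(tri([(Q["eye"],ray(Q,u5,True)[1][0]),(P["eye"],ray(P,u6,True)[1][0])]))
E
```

```text
[  14   10   17  111 1819] [321.81363386 209.29631666]
col 322 [228, 229, 229, 229, 228, 228, 229, 228, 228, 206, 93, 74, 73, 72, 74, 77, 79, 84, 87, 88, 88, 87, 88, 87, 88, 87, 87, 87, 87, 86, 86, 87, 85, 86, 86, 86, 85, 85, 86, 84, 84, 84, 84, 84, 84, 84, 83, 82, 81, 82, 82, 84, 81, 81, 82, 81, 80, 80, 80, 81, 81, 79, 80, 79, 79, 79, 79, 78, 79, 77, 76, 77, 77, 77, 77, 76, 76, 75, 75, 74, 74, 75, 74, 72, 74, 73, 72, 72, 73, 71, 72, 71, 71, 72, 70, 69, 69, 69, 69, 68, 68, 67, 67, 66, 67, 67, 66, 64, 63, 63, 65, 63, 64, 62, 62, 61, 61, 59, 62, 59, 69, 123, 216, 215, 157, 94, 59, 63, 74, 90]
w5 col 324 [234, 234, 234, 233, 233, 233, 233, 233, 233, 233, 189, 70, 70, 71, 72, 76, 80, 86, 85, 87, 86, 86, 86, 86, 86, 85, 84, 86, 85, 85, 86, 85, 85, 85, 84, 84, 83, 84, 84, 84, 83, 82, 82, 81, 82, 82, 82, 80, 81, 82, 82, 81, 80, 80, 80, 81, 79, 79, 78, 79, 79, 77, 76, 78, 78, 78, 77, 76, 76, 76, 74, 75, 73, 74, 73, 72, 74, 73, 73, 72, 71, 72, 71, 70, 70, 70, 70, 68, 66, 142, 197, 222, 222, 221, 221, 219, 205, 201, 221, 221]
bar rect mm ((538.2264404296875, -334.787109375), (91.16377258300781, 12.75434398651123), 88.78765869140625)
(array([ 0.53723335, -0.37969009,  0.05223557]), np.float64(0.00035061697256753735))
```

Call:
{"name": "play_rows", "arguments": {
  "increments": [
    [[0.3,0.3,2.5,0],[0.3,0.3,5,0],[0.3,0.3,7,0],[0.3,0.3,8,0],[0.3,0.3,8.5,0]]
  ]
}}

```text
t: 11.8
tool_pos: [0.5388, -0.3362, 0.0449]
orientation: [3.14, -0.028, -0.018]
force: [-0.1, 0.4, 0.6]
opening: 0.0621
```

```bash
python3 - <<'E'
from plant import *
from h import *
togo(read_state(),[.538,-.336,.034],-1.2)
E
```

```text
t 11.8 pos [ 0.5388 -0.3362  0.0449] xang -1.03 tool z [-0.012 -0.001 -1.   ] F [-0.1  0.4  0.6] open 0.0621 q [-0.63  0.38  1.54 -0.01  1.23 -0.61]
shift cm [-0.06 -0.02  1.09] turn rad 0.003
```

Call:
{"name": "play_rows", "arguments": {
  "increments": [
    [[-0.1,0,0.6,0],[-0.1,0,1,0],[-0.1,0,1,0]]
  ]
}}

```text
t: 12.1
tool_pos: [0.5377, -0.3363, 0.0351]
orientation: [3.14, -0.028, -0.018]
force: [1.3, 0.5, 0.1]
opening: 0.0621
```

Call:
{"name": "play_rows", "arguments": {
  "increments": [
    [[0,0,0,0],[0,0,0,0],[0,0,0,0],[0,0,0,0],[0,0,0,0]]
  ],
  "jaw": 0.8,
  "squeeze": 40
}}

```text
t: 12.6
tool_pos: [0.5378, -0.3363, 0.0352]
orientation: [3.14, -0.028, -0.018]
force: [0.2, -0.5, 0.2]
opening: 0.0266
```

Call:
{"name": "play_rows", "arguments": {
  "increments": [
    [[0,0,0,0],[0,0,0,0],[0,0,0,0],[0,0,0,0],[0,0,0,0]]
  ]
}}

```text
t: 13.1
tool_pos: [0.5379, -0.3363, 0.0353]
orientation: [3.14, -0.028, -0.017]
force: [1.1, -0.0, -0.1]
opening: 0.0139
```

Call:
{"name": "play_rows", "arguments": {
  "increments": [
    [[0,0,0,0],[0,0,-0.5,0],[0,0,-1.5,0],[0,0,-3,0],[0,0,-5,0]]
  ]
}}

```text
t: 13.6
tool_pos: [0.5379, -0.3359, 0.0859]
orientation: [3.141, -0.028, -0.019]
force: [0.8, 0.7, -2.8]
opening: 0.0139
```

Call:
{"name": "play_rows", "arguments": {
  "increments": [
    [[0,0,-3,0],[0,0,-6,0],[0,0,-9,0],[0,0,-12,0],[0,0,-14,0]]
  ]
}}

```text
t: 14.1
tool_pos: [0.5404, -0.3363, 0.2305]
orientation: [3.138, -0.028, -0.014]
force: [0.1, -0.9, -2.5]
opening: 0.0136
```

```bash
python3 - <<'E'
from plant import *
from h import *
import pickle
s=read_state();togo(s,[.6195,.1215,.23],-3.5)
P=camera_params("wrist");im,d=read_camera("wrist");cv2.imwrite("pics/w7.png",im)
pickle.dump((s,P),open("pics/w7.pkl","wb"))
E
```

```text
t 14.1 pos [ 0.5404 -0.3363  0.2305] xang -1.03 tool z [-0.009 -0.003 -1.   ] F [ 0.1 -0.9 -2.5] open 0.0136 q [-0.63  0.23  1.37 -0.01  1.54 -0.61]
shift cm [  7.09 -45.92  -0.17] turn rad 0.043
```

View pics/w7.png

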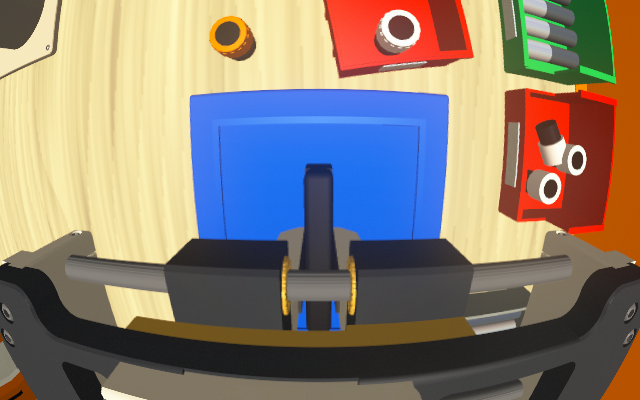

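The lid is held, with its +y corners near (190,97) and (448,97) and the bar between the fingers. Next, its place relative to the tool.

```bash
python3 - <<'E'
from h import *
import pickle
s,P=pickle.load(open("pics/w7.pkl","rb"))
Rt=R.from_rotvec(s["orientation"]);z=.2305-.0353+.014
im=cv2.imread("pics/w7.png");hsv=cv2.cvtColor(im,cv2.COLOR_BGR2HSV);m=cv2.inRange(hsv,(100,120,60),(125,255,255))
for c in(230,270,370,410): print(c,np.nonzero(m[:,c])[0][:2])
for r in(110,150,200): n=np.nonzero(m[r,150:480])[0]+150;print(r,n.min(),n.max())
w=plane(P,[[190,97],[448,97],[230,93],[410,93],[194,150],[446,150]],z,True);print((Rt.inv().apply(w-s["tool_pos"])*1000).round(1))
E
```

```text
230 [92 93]
270 [90 91]
370 [90 91]
410 [92 93]
110 190 447
150 192 446
200 195 442
[[-76.8 -85.6  21.6]
 [ 77.1 -85.6  20.3]
 [-51.1 -86.   21.4]
 [ 53.  -86.1  20.5]
 [-75.1 -53.2  21.7]
 [ 76.8 -53.4  20.4]]
```

Call:
{"name": "play_rows", "arguments": {
  "increments": [
    [[0.3,-2,0,0],[0.9,-6,0,0.01],[1.5,-10,0,0.02],[2.1,-14,0,0.02],[2.8,-18,0,0.02]]
  ]
}}

```text
t: 14.65
tool_pos: [0.5722, -0.1551, 0.2322]
orientation: [3.136, -0.06, -0.009]
force: [0.9, -0.3, -3.1]
opening: 0.0137
```

Call:
{"name": "play_rows", "arguments": {
  "increments": [
    [[0.6,-4,0,0],[1.2,-8,0,0],[1.8,-12,0,0],[2.4,-16,0,0],[3,-19,0,0]]
  ]
}}

```text
t: 15.15
tool_pos: [0.6085, 0.0371, 0.2303]
orientation: [3.137, -0.057, -0.011]
force: [0.3, -0.4, -3.0]
opening: 0.0137
```

```bash
python3 - <<'E'
from plant import *
from h import *
togo(read_state(),[.6195,.1215,.23],-3.5)
E
```

```text
t 15.15 pos [0.6085 0.0371 0.2303] xang -2.09 tool z [-0.007 -0.004 -1.   ] F [ 0.3 -0.4 -3. ] open 0.0137 q [-0.02  0.16  1.45 -0.    1.53  0.02]
shift cm [ 0.79 -8.47 -0.01] turn rad 0.025
```

Call:
{"name": "play_rows", "arguments": {
  "increments": [
    [[0.3,-3,0,0.01],[0.6,-6,0,0.02],[0.8,-8,0,0.025],[0.8,-8.5,0,0.025],[0.8,-8.5,0,0.025]]
  ]
}}

```text
t: 15.65
tool_pos: [0.6188, 0.1229, 0.2293]
orientation: [3.135, -0.093, -0.013]
force: [-0.9, -0.3, -3.0]
opening: 0.0135
```

Call:
{"name": "play_rows", "arguments": {
  "increments": [
    [[0,0,2,0],[0,0,4,0],[0,0,6,0],[0,0,6.5,0]]
  ]
}}

```text
t: 16.05
tool_pos: [0.6163, 0.1211, 0.1611]
orientation: [3.134, -0.095, -0.02]
force: [-0.4, -0.3, -3.6]
opening: 0.0137
```

```bash
python3 - <<'E'
from plant import *
from h import *
togo(read_state(),[.6195,.1215,.125],-3.5)
im,d=read_camera("scene");cv2.imwrite("pics/s8.png",cv2.resize(im[150:350,220:460],None,fx=3,fy=3,interpolation=2))
im,d=read_camera("top");cv2.imwrite("pics/t8.png",cv2.resize(im[120:270,220:370],None,fx=4,fy=4,interpolation=2))
E
```

```text
t 16.05 pos [0.6163 0.1211 0.1611] xang -3.48 tool z [-0.013 -0.006 -1.   ] F [-0.4 -0.3 -3.6] open 0.0137 q [ 0.11  0.26  1.47 -0.    1.43  0.18]
shift cm [ 0.37 -0.08  3.6 ] turn rad 0.0
```

View pics/s8.png

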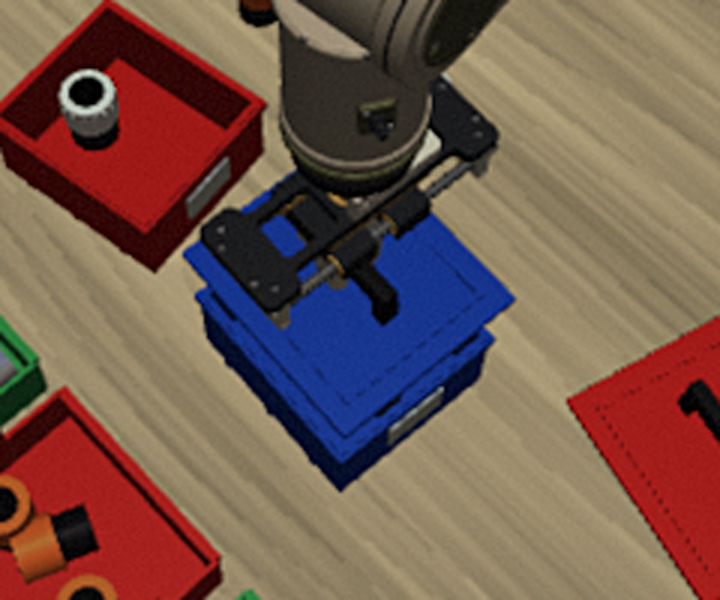

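View pics/t8.png

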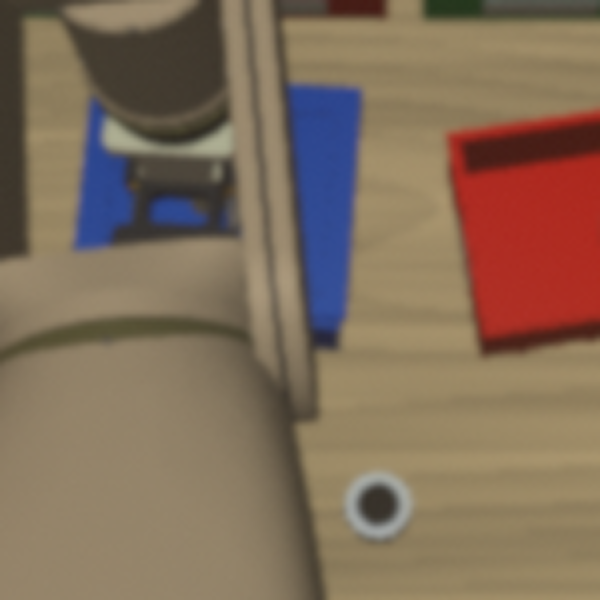

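The scene view shows the lid level and lined up about 45 mm above the box, overlapping it evenly. In the top view the arm hides half of it. Lowering on.

Call:
{"name": "play_rows", "arguments": {
  "increments": [
    [[0.3,0,1,0],[0.4,-0.1,2.2,0],[0.4,-0.1,3.2,0],[0.4,-0.1,3.8,0],[0.4,-0.1,3.8,0]]
  ]
}}

```text
t: 16.65
tool_pos: [0.6199, 0.122, 0.1233]
orientation: [3.134, -0.094, -0.021]
force: [0.1, 0.7, -3.7]
opening: 0.0138
```

```bash
python3 - <<'E'
from plant import *
from h import *
togo(read_state(),[.6195,.1215,.108],-3.5)
E
```

```text
t 16.65 pos [0.6199 0.122  0.1233] xang -3.46 tool z [-0.013 -0.005 -1.   ] F [ 0.1  0.7 -3.7] open 0.0138 q [ 0.12  0.3   1.49 -0.    1.36  0.18]
shift cm [-0.02  0.05  1.53] turn rad 0.001
```

Call:
{"name": "play_rows", "arguments": {
  "increments": [
    [[0,0,0.5,0],[0,0,0.9,0],[0,0,1.1,0],[0,0,1.2,0],[0,0,1.2,0]]
  ]
}}

```text
t: 17.15
tool_pos: [0.6198, 0.122, 0.1113]
orientation: [3.134, -0.095, -0.021]
force: [-0.7, 1.4, -2.5]
opening: 0.0135
```

Call:
{"name": "play_rows", "arguments": {
  "increments": [
    [[0,0,0.1,0],[0,0,0.2,0],[0,0,0.2,0]]
  ]
}}

```text
t: 17.45
tool_pos: [0.6197, 0.122, 0.1092]
orientation: [3.134, -0.095, -0.021]
force: [-0.1, -0.5, -2.8]
opening: 0.0138
```

The rib is past the rim (below 0.115) with no contact force.

Call:
{"name": "play_rows", "arguments": {
  "increments": [
    [[0,0,0.1,0],[0,0,0.15,0],[0,0,0.15,0]]
  ]
}}

```text
t: 17.75
tool_pos: [0.6198, 0.1219, 0.1078]
orientation: [3.134, -0.095, -0.021]
force: [-0.3, -1.1, -2.4]
opening: 0.014
```

Call:
{"name": "play_rows", "arguments": {
  "increments": [
    [[0,0,0.05,0],[0,0,0.1,0],[0,0,0.1,0]]
  ]
}}

```text
t: 18.05
tool_pos: [0.6198, 0.1219, 0.1073]
orientation: [3.134, -0.095, -0.02]
force: [-3.1, -0.7, 1.1]
opening: 0.0136
```

Call:
{"name": "play_rows", "arguments": {
  "increments": [
    [[0,0,0,0],[0,0,0,0],[0,0,0,0],[0,0,0,0],[0,0,0,0]]
  ],
  "jaw": 4.5
}}

```text
t: 18.55
tool_pos: [0.6199, 0.1219, 0.1073]
orientation: [3.134, -0.095, -0.02]
force: [0.1, 0.4, 0.4]
opening: 0.0442
```

Call:
{"name": "play_rows", "arguments": {
  "increments": [
    [[0,0,-1,0],[0,0,-3,0],[0,0,-6,0],[0,0,-10,0],[0,0,-12,0]]
  ]
}}

```text
t: 19.05
tool_pos: [0.6229, 0.1227, 0.2325]
orientation: [3.135, -0.095, -0.012]
force: [0.0, 0.6, 0.5]
opening: 0.0452
```

Call:
{"name": "play_rows", "arguments": {
  "increments": [
    [[0,-4,0,0],[0,-8,0,0],[0,-8,0,0],[0,-8,0,0]]
  ]
}}

```text
t: 19.45
tool_pos: [0.6275, 0.2034, 0.2325]
orientation: [3.135, -0.091, -0.011]
force: [-0.2, -0.0, -0.9]
opening: 0.0449
```

```bash
python3 - <<'E'
from plant import *
from h import *
import pickle
s=read_state();togo(s,[.6195,.1215,.25],-3.5)
P=camera_params("wrist");im,d=read_camera("wrist");cv2.imwrite("pics/w9.png",im);pickle.dump(P,open("pics/w9.pkl","wb"))
im,d=read_camera("scene");cv2.imwrite("pics/s9.png",cv2.resize(im[150:350,220:460],None,fx=3,fy=3,interpolation=2))
E
```

```text
t 19.45 pos [0.6275 0.2034 0.2325] xang -3.34 tool z [-0.007 -0.005 -1.   ] F [-0.2 -0.  -0.9] open 0.0449 q [ 0.24  0.3   1.29 -0.    1.56  0.3 ]
shift cm [-0.34  8.23 -1.7 ] turn rad 0.003
```

View pics/w9.png

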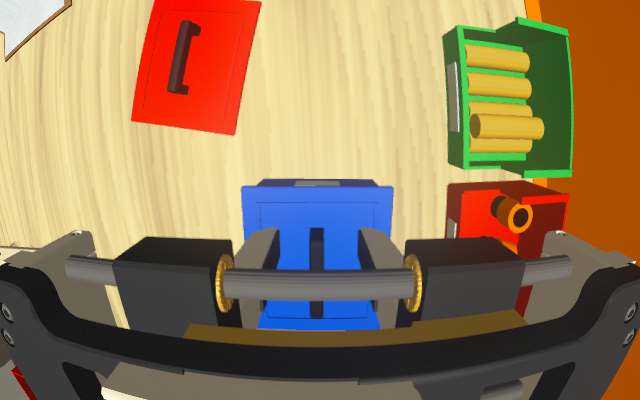

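View pics/s9.png

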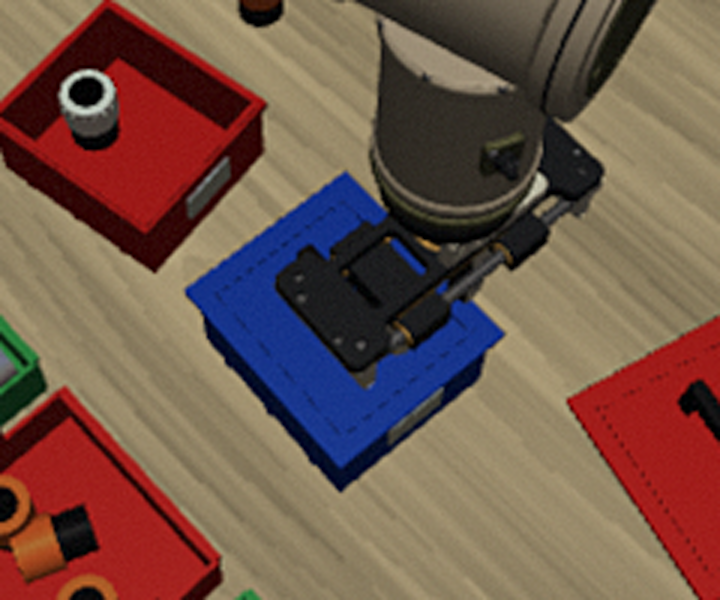

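Both views show the lid on the box, square with even overhang. Next I'll move the arm clear and check flatness.

Call:
{"name": "play_rows", "arguments": {
  "increments": [
    [[-2,-4,-1,0],[-4,-8,-2,0],[-6,-12,-2,0],[-8,-16,-2,0],[-10,-20,-2,0]]
  ]
}}

```text
t: 20.05
tool_pos: [0.54, 0.4077, 0.2522]
orientation: [3.134, -0.098, -0.011]
force: [0.0, -0.3, -0.7]
opening: 0.045
```

Call:
{"name": "play_rows", "arguments": {
  "increments": [
    [[-3,-3,0,0],[-6,-5,0,0],[-6,-5,0,0],[-6,-5,0,0]]
  ]
}}

```text
t: 20.45
tool_pos: [0.4833, 0.4608, 0.2525]
orientation: [3.134, -0.097, -0.01]
force: [0.4, -0.4, 0.1]
opening: 0.0451
```

```bash
python3 - <<'E'
from plant import *
from h import *
s=read_state();togo(s,s["tool_pos"],0)
for n in("scene","top"):
    P=camera_params(n);im,d=read_camera(n);X=depthpts(P,d)
    hsv=cv2.cvtColor(im,cv2.COLOR_BGR2HSV);m=cv2.inRange(hsv,(100,90,50),(125,255,255))
    N,l,st,c=cv2.connectedComponentsWithStats(m)
    i=[i for i in range(1,N) if st[i,4]>1500 and (abs(c[i]-([334,250] if n=="scene" else [276,175]))<15).all()][0]
    cn=max(cv2.findContours((l==i).astype(np.uint8),0,1)[0],key=cv2.contourArea)
    q=cv2.approxPolyDP(cv2.convexHull(cn),5,True)[:,0];w=plane(P,q,.086);print(n,q.tolist(),w.round(4).tolist(),w.mean(0).round(4))
    ex=np.array([np.cos(-.0611),np.sin(-.0611)]);ey=np.array([-ex[1],ex[0]])
    pts=X.reshape(-1,3);rel=pts[:,:2]-[.6195,.1215];u=rel@ex;v=rel@ey
    for a in(-.06,.06):
        for b in(-.07,.07):
            k=(abs(u-a)<.012)&(abs(v-b)<.012)&(l.ravel()==i);print(n,a,b,np.median(pts[k,2]).round(4),k.sum())
    cv2.imwrite(f"pics/{n}10.png",cv2.resize(im[150:330,220:440] if n=="scene" else im[120:270,210:410],None,fx=3.5,fy=3.5,interpolation=2))
E
```

```text
t 20.45 pos [0.4833 0.4608 0.2525] xang -3.56 tool z [-0.007 -0.006 -1.   ] F [ 0.4 -0.4  0.1] open 0.0451 q [ 0.68  0.32  1.23 -0.    1.6   0.75]
shift cm [0. 0. 0.] turn rad -0.062
scene [[335, 207], [387, 261], [333, 306], [282, 246]] [[0.537, 0.0392, 0.086], [0.5483, 0.2112, 0.086], [0.7014, 0.2037, 0.086], [0.6885, 0.0303, 0.086]] [0.6188 0.1211 0.086 ]
scene -0.06 -0.07 0.0867 91
scene -0.06 0.07 0.0866 115
scene 0.06 -0.07 0.0871 110
scene 0.06 0.07 0.0866 137
top [[247, 145], [309, 149], [305, 202], [242, 198]] [[0.6967, 0.2014, 0.086], [0.6857, 0.0322, 0.086], [0.5374, 0.0417, 0.086], [0.5479, 0.2083, 0.086]] [0.6169 0.1209 0.086 ]
top -0.06 -0.07 0.0865 81
top -0.06 0.07 0.0867 81
top 0.06 -0.07 0.0867 72
top 0.06 0.07 0.0856 70
```

View pics/scene10.png

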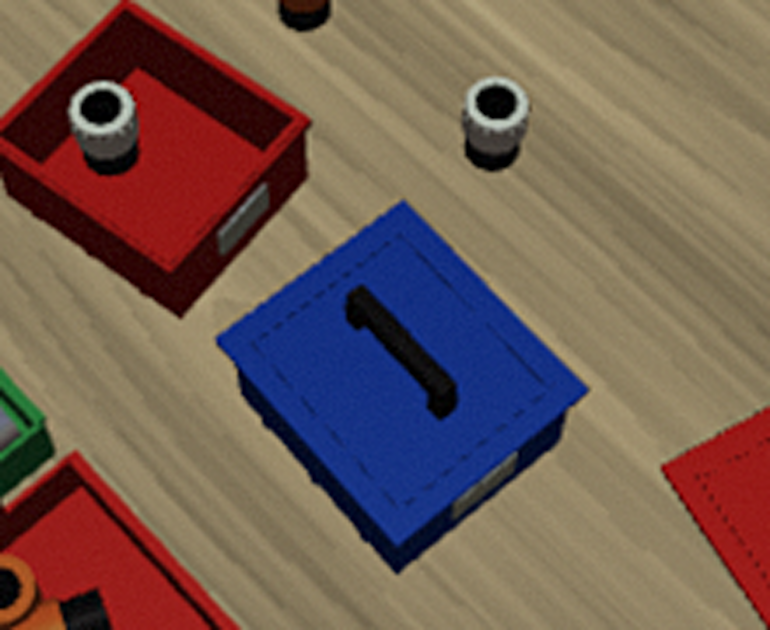

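View pics/top10.png

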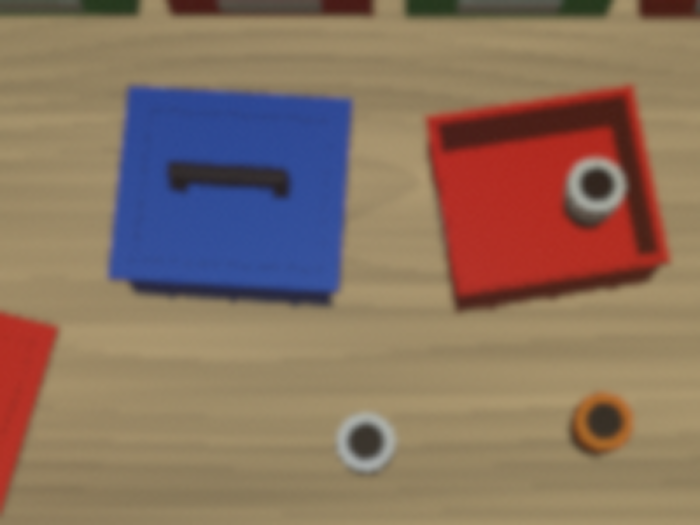

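Both pictures show the lid flat and square on the box. Its four corners read z = 0.086 to 0.087 m, and seated would be 0.086. The arm is clear, so I'm handing in.

```bash
python3 -c "
from plant import *
print(close_job())"
```

```text
the job is handed in; nothing more can be done
None
```

The loose blue coupling now stands upright in the +y half of the blue box, next to the one already there, and the blue lid is on. I handed the job in after about 20.5 s of robot time, with the arm well clear; no verdict was reported.

- **Coupling:** it met the box floor at the expected height with about 5 N, and the wrist picture after release showed it upright. I did not look inside again once the lid was on.
- **Lid:** the rib passed the rim with no contact force, and the lid touched down at exactly the seated height. The scene and top depth images put its four corners at 85.6–87.1 mm; seated is 86 mm. Its overhang is even all round.
- **Disagreements while measuring:**
  - The box rim came out 3–6 mm larger than the 140 x 160 mm given, probably a small lip.
  - Its triangulated height scattered between 68 and 87 mm, against 80 mm.
  - A first rough height for the lid's handle bar was too low, at 31–39 mm. Measuring it from two wrist positions gave 52 mm for its top, against 50 mm, and I used that.
  - The wrist camera read about 3 mm low in y, so I averaged it with the other views.

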